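Open the terminal box on the welding table

ROBOT

A 7-joint arm with a two-finger parallel gripper is mounted at the origin on the work surface. World frame = base frame: x ahead of the robot, y to its left, z up, the work surface at z = 0. Lengths are in m, angles in rad, forces in N, time in s.
With the tool pointing down it reaches from about 0.4 to 0.85 m from the base axis. Payload 10.4 kg.
Tool frame: the origin (TCP) lies midway between the tips of the shut fingers; the grasp point (between the pads) lies 19 mm behind it; z points along the fingers, y is the direction in which the jaws open and shut (so a half turn about z gives the same grasp; the last joint's range is limited). The gripper opens to 85 mm and grips with 20 to 120 N. Pads are 22 mm wide; open, the fingers measure 114 mm over their backs; the gripper's body (76 mm by 85 mm) begins 54 mm behind the grasp point. The pads swing forward as they close: fully open they stand 13 mm farther back than shut.
Start: joints at [1.095, 0.332, -0.065, 1.46, 0.022, 1.35, -0.088], TCP at [0.273, -0.562, 0.231] pointing down, gripper open.
Joint ranges: [-2.6, 2.6], [-0.5, 2.12], [-1.47, 1.34], [0.16, 2.42], [-1.27, 4.41], [0.06, 2.06], [-2.6, 2.6]. Speed limits (rad/s): [2.22, 2.22, 2.79, 2.79, 3.14, 3.14, 3.14].

INTERFACE

Orientations are given as a unit quaternion [x, y, z, w].
In Python, from workcell import get_obs, camera, calibration, hand_in gives the robot as it stands.
- The arm moves only by the shell command python3 -m handwheel 'ROWS' [FORCE]. ROWS is JSON, a list of rows, each an object with "jaw": the finger opening in mm, from 0 to 85.4; "delta_pos": the shift along the tool's x, y, z scaled (see below), a list of three; "turn": the turn about the tool's z scaled (see below). In form: [{"jaw": jaw, "delta_pos": [tx, ty, tz], "turn": turn}, ...]. A call has 1 to 10 rows; each row is the pose to reach, as a shift and turn from the pose commanded when the call began, along the tool's axes at that moment, turning the shorter way round; what a row does not reach only later rows make up. The controller multiplies each number of a shift by 1 m and each number of a turn by pi rad. A row lasts 1/12 s, in which the tool goes at most 41.7 mm and 7.16 degrees, less where a joint would pass 70% of its speed; a pose out of reach is approached as far as the arm can. A call with a number of a shift or a turn outside -1 to 1 is refused whole. A call with a gripper value outside its range is refused whole. The fingers move at their own pace and stop on an object; FORCE is the grip in N (left out, the last holds). Time passes only in rows, so rows that repeat a pose let the fingers close. It gives the time, the measured TCP pose, the force and the opening at its end, in the units of the state.
- get_obs(): the state, without advancing time (a new reading comes with each control period).
- camera(name): name is "side" or "top" or "wrist"; returns the picture (420x560x3 uint8, red, green, blue); there is no depth.
- calibration(name): a dict with "mtx" (3x3 intrinsics, pixels), "rvec" (rotation vector, rad) and "tvec" (3), from world to camera coordinates, as OpenCV has them. Camera axes: x right, y down, z forward; pixel columns grow to the right and rows downward; lengths in m; the calibration is good to about 2 mm. A picture is of the moment at which its call begins: read the wrist's pose just before it. calibration takes no time and is no camera call; for the wrist camera it gives the pose at the moment of the call.
- hand_in(): hands the job in, once; it reports no verdict.
The state is a dict: "clock": time; "joint_pos": joint angles; "joint_velocities": joint speeds; "tau": joint torques, N m; "position": TCP position; "ee_rot": TCP orientation; "ft_force": force on the tool from outside, world axes, zero at the start; "torque": the same for the moment, N m; "grip_width": opening from 0.0 (shut) to 1.0 (fully open).
Only numpy, scipy, OpenCV 4.12 (cv2) and the standard library are available. Lean on these libraries where they do the work, as an engineer would, in place of code of your own. Each camera call takes 0.05 s, during which the arm holds its last target.

TASK

Press the snap tab of the terminal box all the way down, so that the cover is released. Then push the cover by its rib out of its guides, completely off its seat, so that it lies flat on the rest beside the box. Use the fingertips only: do not pick up the cover, and leave the other things on the table where they stand.

Things in the scene. Friction and masses are not known exactly. Their poses are not given: they have to be found in the camera images.
- box: Grey terminal box plus aluminium rest, one unit fixed to the table. Origin: on the table top, centre line, under the edge where the cover's seat ends and the rest begins. z up; +y is the way the cover slides off. Box at y -115 to 0 mm, rest at y 0 to 145, both 110 wide. Side walls 60 mm high, end wall (y -115 to -92) 57.5.
- seat (a point): Middle of the cover's seat in the box, 50 mm above the table, 45 mm to the -y side of the box's origin. Two steel guide lips (tops 64 mm above the table, from 40 mm either side of the centre line outwards, box y -92 to -20 mm) overlap the cover's side edges, so it can only slide along y.
- rest (a point): Middle of the rest's flat floor, 47 mm above the table, 70 mm to the +y side of the box's origin. The floor is 100 mm wide inside; side rims 53 mm above the table, end rim 56 mm, its inner face at box y = +139 mm.
- cover: Grey loose cover, about 120 g: plate 90 x 90 x 8 mm with a cross rib. Origin at the centre of its underside, axes parallel to the box's. When home it is at y = -45.5, z = 50 mm in the box's frame. It is off its seat when its origin is more than 45 mm to +y of the box's origin; it meets the end rim at +94. It drops 3 mm from seat to rest and slides with 1 to 2 N.
- cover_rib (a point): Centre of the rib's pushing face, which looks to -y; push here towards +y. The rib runs along x, 54 mm long, 10 thick, 16 tall above the plate (top 24 mm above the cover's underside). This point is 8 mm above the plate and 10 mm to the -y side of the cover's origin; 35 mm of flat plate lie behind it.
- tab_pad (a point): Centre of the top of the black snap tab's press pad, 30 (x) by 34 mm (y), in the rest just in front of the cover's leading edge: 27 mm to the +y side of the box's origin, 64 mm above the table when out. While the tab is out its tooth blocks the cover.
- tab (a joint): How far the snap tab is pressed down, in m: 0 to 0.003 at the start, 0.0165 fully in (pad then 0.5 mm proud of the rest's floor). It moves straight down against about 5 N of friction and stays where it is left. The cover is free from 0.015.
- collar: Bystander: loose stainless collar, a ring 64 mm across and 28 mm high, on the table beside the box. Origin at the centre of its underside. Leave it alone.
- can: Bystander: loose plain metal can, 58 mm across and 85 mm high, on the table beside the box. Origin at the centre of its underside. Leave it alone.
- angle: Bystander: loose steel angle block, foot 50 x 50 mm, 50 mm high, on the table beside the box. Origin at the centre of its underside. Leave it alone.
Things that resemble listed ones, but are neither listed nor needed, are in the scene too. What is shaped like the cover but pink, turquoise or yellow is not meant.

How it is judged:
By the outcome, as a careful person would: the job done as asked, in the order asked, and still so for the second after the job is handed in, with the robot touching nothing.
It also fails if it takes over 48 s, if anything falls off the work surface, if the arm or the gripper's body presses on something with over 40 N, if the wrist force passes 120 N, or if a joint passes its speed limit or range.

## Working session

There is one attempt and no reset: what is moved stays moved. The work goes in short steps, Python scripts to look and compute and a shell command to move; the robot and the scene stay as the last step left them, time stands still between calls to the robot, and variables do not carry over. Pictures are saved under pics/ and viewed, and the job is handed in when it is done.

```bash
mkdir -p pics
python3 - <<'E'
from workcell import *
import cv2
o=get_obs(); print({k:o[k] for k in('clock','position','ee_rot','ft_force','grip_width')})
for n in('top','side'):
    im=camera(n); cv2.imwrite(f'pics/{n}0.png',im[...,::-1]); c=calibration(n); print(n,c)
E
```

```text
{'clock': 0.0, 'position': array([ 0.27327246, -0.56166687,  0.23051471]), 'ee_rot': array([ 9.74478515e-01,  2.24479651e-01, -1.82375942e-04, -6.91071564e-04]), 'ft_force': array([ 0.06428359,  0.00410007, -0.83894462]), 'grip_width': 0.9965208396849271}
top {'mtx': array([[477.59867841,   0.        , 276.30600039],
       [  0.        , 477.59867841, 209.01461793],
       [  0.        ,   0.        ,   1.        ]]), 'rvec': array([ 2.15115398, -2.12501995,  0.23026752]), 'tvec': array([-0.03223886,  0.52349107,  0.92943446])}
side {'mtx': array([[488.4341371,   0.       , 287.9661538],
       [  0.       , 488.4341371, 205.034306 ],
       [  0.       ,   0.       ,   1.       ]]), 'rvec': array([ 0.37741618, -2.60800645,  1.43491477]), 'tvec': array([0.49781502, 0.14808085, 0.74202599])}
```

View pics/top0.png

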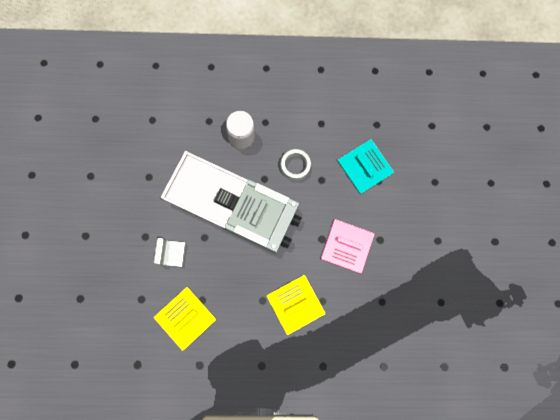

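View pics/side0.png

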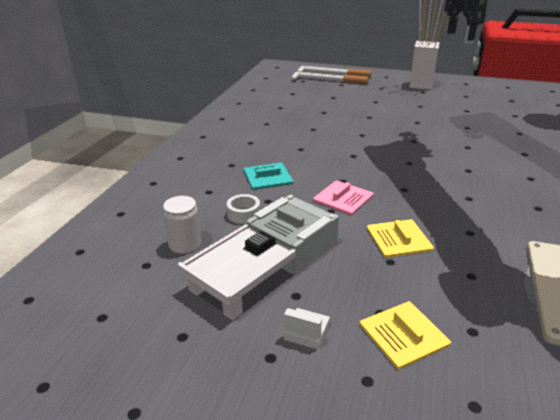

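The grey cover sits in the box at top ≈(262,212), with the black tab at ≈(227,199). The covers at (365,166) turquoise, (348,246) pink, and (296,305) and (185,319) yellow are decoys. I'll confirm this in enlarged crops.

Run:
```python
import cv2
a=cv2.imread('pics/top0.png')[140:260,150:310]; cv2.imwrite('pics/top0c.png',cv2.resize(a,None,fx=5,fy=5,interpolation=cv2.INTER_CUBIC))
a=cv2.imread('pics/side0.png')[185:320,170:350]; cv2.imwrite('pics/side0c.png',cv2.resize(a,None,fx=4.4,fy=4.4,interpolation=cv2.INTER_CUBIC))
```

```text
(no output)
```

View pics/top0c.png

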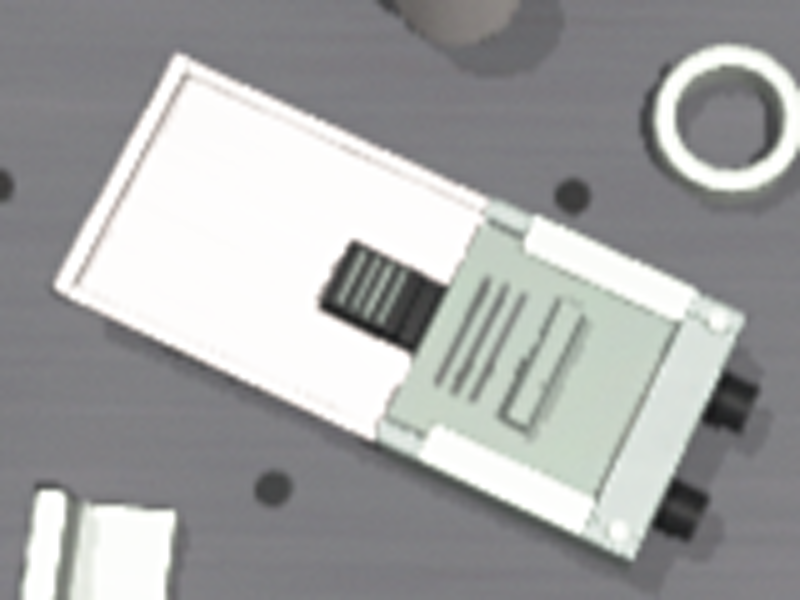

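View pics/side0c.png

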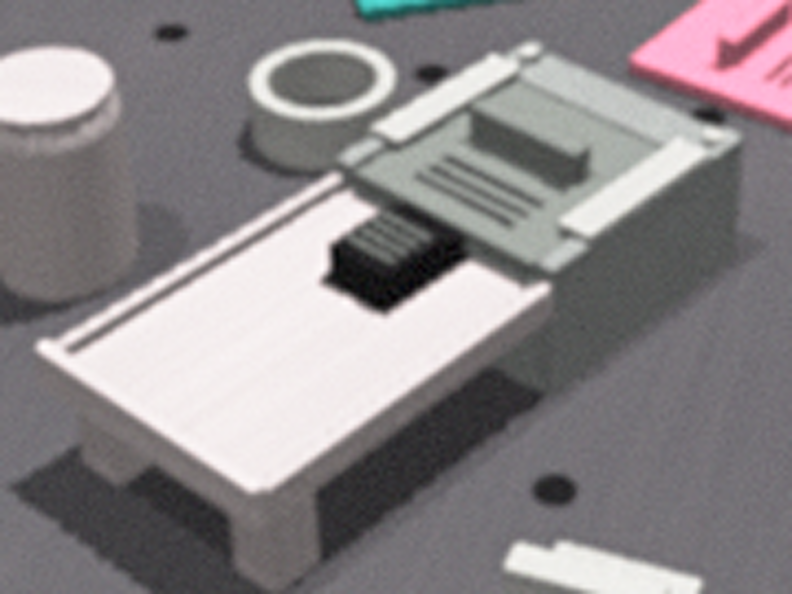

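```bash
cat > h.py <<'E'
import numpy as np,cv2
from workcell import *
from scipy.optimize import least_squares
from scipy.spatial.transform import Rotation as R
def proj(n,P):
    c=calibration(n); return cv2.projectPoints(np.float64(P),c['rvec'],c['tvec'],c['mtx'],None)[0][:,0]
def b2w(p,P):
    x,y,a=p; P=np.atleast_2d(P)/1000.; c,s=np.cos(a),np.sin(a)
    return np.c_[x+c*P[:,0]-s*P[:,1],y+s*P[:,0]+c*P[:,1],P[:,2]]
E
python3 - <<'E'
from h import *
T=[((178,54),(55,145,56)),((55,287),(-55,145,56)),((745,318),(55,-115,58)),((632,560),(-55,-115,58)),((487,203),(55,0,60)),((376,440),(-55,0,60))]
S=[((38,345),(55,145,56)),((262,492),(-55,145,56)),((742,133),(-55,-115,60)),((530,45),(55,-115,58))]
ut=(np.array([t[0] for t in T])+.5)/5-.5+[150,140]; us=(np.array([t[0] for t in S])+.5)/4.4-.5+[170,185]
pt=np.array([t[1] for t in T]);ps=np.array([t[1] for t in S])
def f(p,w=(1,1)): return np.r_[w[0]*(proj('top',b2w(p,pt))-ut).ravel(),w[1]*(proj('side',b2w(p,ps))-us).ravel()]
for w in((1,1),(1,0),(0,1)):
    r=least_squares(f,[.55,.05,-.4],x_scale=[.01,.01,.1],args=(w,)); print(w,r.x,np.degrees(r.x[2]));print(r.fun.round(1))
    p=r.x
    if w==(1,1):
        np.save('box.npy',p)
        for n,q in dict(tab=(0,27,64),rib=(0,-55.5,66)).items():
            print(n,b2w(p,q),((proj('top',b2w(p,q))-[150,140])*5).round())
        o=get_obs(); M=R.from_quat(o['ee_rot']).as_matrix(); print(M.round(4)); 
        print('tool x angle',np.degrees(np.arctan2(M[1,0],M[0,0])))
E
```

```text
(1, 1) [ 0.53296321  0.05500754 -0.42389377] -24.287323701033014
[-0.3  0.1 -0.3  0.6  0.8 -0.4  0.7  0.1  1.3 -1.1 -0.1 -0.2 -0.2  1.
 -0.7  0.7  1.   0.7  0.5  0.1]
tab [[0.54406865 0.07961789 0.064     ]] [[372. 285.]]
rib [[0.51013536 0.00441961 0.066     ]] [[557. 370.]]
[[ 8.992e-01  4.375e-01 -6.000e-04]
 [ 4.375e-01 -8.992e-01  1.100e-03]
 [-0.000e+00 -1.200e-03 -1.000e+00]]
tool x angle 25.94474313046493
(1, 0) [ 0.53260449  0.05572126 -0.42921218] -24.59204648199121
[-0.3  0.  -0.6  0.4  0.4  0.1  0.1  0.5  1.1 -0.9 -0.6 -0.1 -0.   0.
 -0.   0.   0.   0.   0.   0. ]
(0, 1) [ 0.53383803  0.05331555 -0.41808994] -23.954789069323567
[ 0.   0.   0.   0.   0.  -0.   0.  -0.   0.  -0.   0.  -0.  -0.   0.5
 -0.3 -0.1  0.5 -0.2 -0.1 -0.5]
```

```bash
cat >> h.py <<'E'
def plan(x,y,z):
    """box-frame mm target of TCP -> tool-axis delta and turn from present measured pose"""
    p=np.load('box.npy'); o=get_obs(); M=R.from_quat(o['ee_rot']).as_matrix()
    d=M.T@(b2w(p,(x,y,z))[0]-o['position'])
    th=np.degrees(p[2]-np.arctan2(M[1,1],M[0,1])); th=(th+90)%180-90
    c,s=np.cos(p[2]),np.sin(p[2]); e=o['position'][:2]-p[:2]
    print('t %.2f'%o['clock'],'box pos mm',(np.array([c*e[0]+s*e[1],-s*e[0]+c*e[1],o['position'][2]])*1000).round(1),'F',o['ft_force'].round(1),'grip',round(o['grip_width'],3))
    print('delta',d.round(4),'turn',round(-th/180,4),'joints',o['joint_pos'].round(2))
E
python3 -c "
from h import *
plan(0,27,150)"
```

```text
t 0.10 box pos mm [  17.  -668.9  230.6] F [-0.6  0.3  0.7] grip 1.005
delta [ 0.5241 -0.4581  0.0812] turn -0.2209 joints [ 1.1   0.33 -0.06  1.46  0.02  1.35 -0.09]
```

```bash
python3 -m handwheel '[{"jaw":0,"delta_pos":[0.524,-0.458,0.06],"turn":-0.221},{"jaw":0,"delta_pos":[0.524,-0.458,0.06],"turn":-0.221},{"jaw":0,"delta_pos":[0.524,-0.458,0.06],"turn":-0.221},{"jaw":0,"delta_pos":[0.524,-0.458,0.06],"turn":-0.221},{"jaw":0,"delta_pos":[0.524,-0.458,0.06],"turn":-0.221},{"jaw":0,"delta_pos":[0.524,-0.458,0.06],"turn":-0.221},{"jaw":0,"delta_pos":[0.524,-0.458,0.06],"turn":-0.221},{"jaw":0,"delta_pos":[0.524,-0.458,0.06],"turn":-0.221},{"jaw":0,"delta_pos":[0.524,-0.458,0.06],"turn":-0.221},{"jaw":0,"delta_pos":[0.524,-0.458,0.06],"turn":-0.221}]' 20; python3 -c "
from h import *
plan(0,27,150)"
```

```text
clock: 0.93
position: [0.4351, -0.1777, 0.1953]
ee_rot: [0.84, 0.542, -0.0, 0.0]
ft_force: [1.2, -1.3, 0.1]
grip_width: -0.001
t 0.93 box pos mm [   6.5 -252.3  195.3] F [ 1.2 -1.3  0.1] grip -0.001
delta [ 0.2794 -0.0066  0.0452] turn -0.0 joints [ 0.74  0.04 -0.46  1.88  0.02  1.22 -0.15]
```

```bash
python3 -m handwheel '[{"jaw":0,"delta_pos":[0.278,-0.006,0.045],"turn":0},{"jaw":0,"delta_pos":[0.278,-0.006,0.045],"turn":0},{"jaw":0,"delta_pos":[0.278,-0.006,0.045],"turn":0},{"jaw":0,"delta_pos":[0.278,-0.006,0.045],"turn":0},{"jaw":0,"delta_pos":[0.278,-0.006,0.045],"turn":0},{"jaw":0,"delta_pos":[0.278,-0.006,0.045],"turn":0},{"jaw":0,"delta_pos":[0.278,-0.006,0.045],"turn":0},{"jaw":0,"delta_pos":[0.278,-0.006,0.045],"turn":0},{"jaw":0,"delta_pos":[0.278,-0.006,0.045],"turn":0}]'
python3 - <<'E'
from h import *
plan(0,27,75)
im=camera('wrist'); 
p=np.load('box.npy')
im=im[...,::-1].copy()
cv2.imwrite('pics/w1.png',im)
P=[(0,27,64),(15,10,64),(15,44,64),(-15,44,64),(-15,10,64),(0,-55.5,66),(55,145,56),(-55,145,56),(55,0,60),(-55,0,60)]
print(proj('wrist',b2w(p,P)).round())
E
```

```text
clock: 1.68
position: [0.5435, 0.0785, 0.1497]
ee_rot: [0.839, 0.544, -0.0, -0.001]
ft_force: [-0.1, -1.2, 0.2]
grip_width: -0.002
t 1.68 box pos mm [-1.000e-01  2.570e+01  1.497e+02] F [-0.1 -1.2  0.2] grip -0.002
delta [0.0013 0.0002 0.0747] turn 0.0013 joints [ 0.35  0.3  -0.67  1.74  0.2   1.17 -0.8 ]
[[278. 210.]
 [299. 233.]
 [300. 187.]
 [256. 186.]
 [257. 233.]
 [277. 314.]
 [366.  26.]
 [190.  26.]
 [352. 244.]
 [203. 243.]]
```

View pics/w1.png

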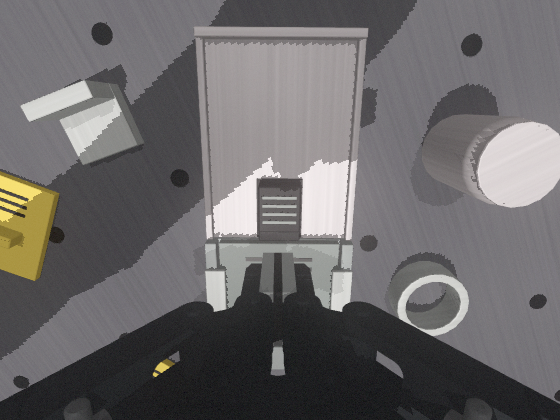

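Run:
```python
from h import *
p=np.load('box.npy')
print(proj('wrist',b2w(p,[(0,44,64),(0,44,47),(0,10,64),(0,10,47),(0,0,58),(15,44,64),(-15,44,64)])).round())
a=cv2.imread('pics/w1.png')[160:280,200:360]; cv2.imwrite('pics/w1c.png',cv2.resize(a,None,fx=5,fy=5,interpolation=cv2.INTER_CUBIC))
```

```text
[[278. 186.]
 [278. 181.]
 [278. 233.]
 [278. 225.]
 [278. 242.]
 [300. 187.]
 [256. 186.]]
```

View pics/w1c.png

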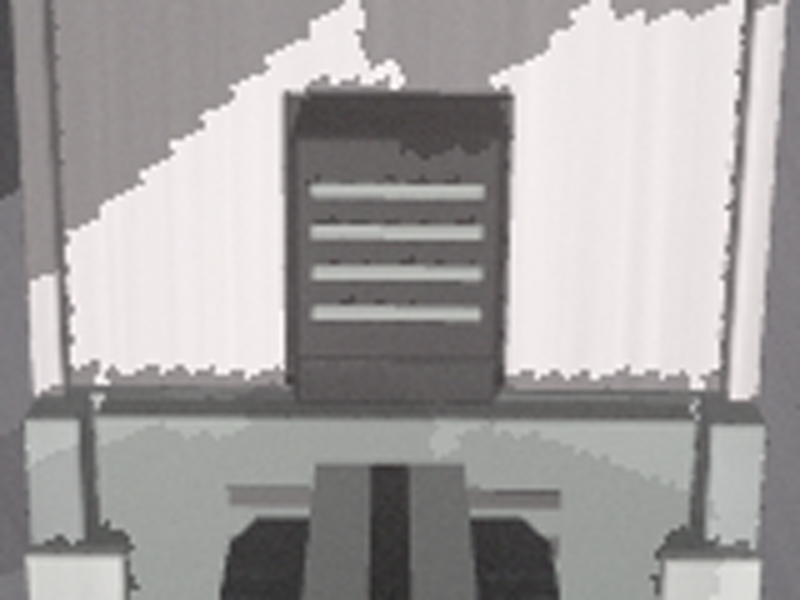

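The wrist crop shows the pad top from row 187.6 to 231.6, centred at column ≈279.5. The fit predicts rows 187 to 233 and column 278, so it agrees within about 1 mm. Next I press the tab.

```bash
python3 -m handwheel '[{"jaw":0,"delta_pos":[0.001,-0.0005,0.04],"turn":0},{"jaw":0,"delta_pos":[0.001,-0.0005,0.07],"turn":0},{"jaw":0,"delta_pos":[0.001,-0.0005,0.08],"turn":0},{"jaw":0,"delta_pos":[0.001,-0.0005,0.085],"turn":0},{"jaw":0,"delta_pos":[0.001,-0.0005,0.09],"turn":0},{"jaw":0,"delta_pos":[0.001,-0.0005,0.095],"turn":0},{"jaw":0,"delta_pos":[0.001,-0.0005,0.098],"turn":0}]'; python3 -c "
from h import *
plan(0,27,47.5)"
```

```text
clock: 2.32
position: [0.5446, 0.0766, 0.054]
ee_rot: [0.84, 0.542, 0.0, 0.001]
ft_force: [-4.1, -2.0, 5.6]
grip_width: -0.0
t 2.32 box pos mm [ 1.7 24.5 54. ] F [-4.1 -2.   5.6] grip -0.0
delta [ 0.0025 -0.0017  0.0065] turn -0.0002 joints [ 0.31  0.41 -0.63  1.82  0.29  1.   -0.86]
```

```bash
python3 -m handwheel '[{"jaw":0,"delta_pos":[0.001,0,0.003],"turn":0},{"jaw":0,"delta_pos":[0.001,0,0.004],"turn":0},{"jaw":0,"delta_pos":[0.001,0,0.005],"turn":0},{"jaw":0,"delta_pos":[0.001,0,0.006],"turn":0},{"jaw":0,"delta_pos":[0.001,0,0.006],"turn":0}]'; python3 -c "
from h import *
plan(0,27,47.5)"
```

```text
clock: 2.73
position: [0.5451, 0.0775, 0.0478]
ee_rot: [0.84, 0.542, 0.001, 0.001]
ft_force: [-1.5, -3.1, 4.7]
grip_width: 0.001
t 2.73 box pos mm [ 1.9 25.5 47.8] F [-1.5 -3.1  4.7] grip 0.001
delta [ 0.0015 -0.0019  0.0003] turn -0.0002 joints [ 0.3   0.42 -0.63  1.83  0.3   0.98 -0.87]
```

Now I push against the stop to make sure the tab is fully in.

```bash
python3 -m handwheel '[{"jaw":0,"delta_pos":[0,0,0.001],"turn":0},{"jaw":0,"delta_pos":[0,0,0.002],"turn":0},{"jaw":0,"delta_pos":[0,0,0.003],"turn":0},{"jaw":0,"delta_pos":[0,0,0.003],"turn":0}]'; python3 -c "
from h import *
plan(0,27,47.5)"
```

```text
clock: 3.07
position: [0.5457, 0.0778, 0.0472]
ee_rot: [0.84, 0.542, 0.001, 0.002]
ft_force: [-11.7, -7.4, 34.8]
grip_width: 0.003
t 3.07 box pos mm [ 2.2 26.  47.2] F [-11.7  -7.4  34.8] grip 0.003
delta [ 0.001  -0.0022 -0.0004] turn -0.0002 joints [ 0.3   0.42 -0.63  1.83  0.3   0.98 -0.87]
```

The force rose to 35 N at z = 47.2, so the tab is on its stop. I'll lift off and move behind the rib.

```bash
python3 -m handwheel '[{"jaw":0,"delta_pos":[0,0,-0.03],"turn":0},{"jaw":0,"delta_pos":[0,0,-0.065],"turn":0},{"jaw":20,"delta_pos":[-0.03,0,-0.065],"turn":0},{"jaw":20,"delta_pos":[-0.065,-0.001,-0.065],"turn":0},{"jaw":20,"delta_pos":[-0.1,-0.001,-0.065],"turn":0},{"jaw":20,"delta_pos":[-0.1,-0.001,-0.065],"turn":0},{"jaw":20,"delta_pos":[-0.1,-0.001,-0.065],"turn":0}]'
python3 - <<'E'
from h import *
plan(0,-73,90)
for n in('top','wrist'):
    im=camera(n)[...,::-1].copy(); cv2.imwrite(f'pics/{n}2.png',im)
a=cv2.imread('pics/top2.png')[140:260,150:310]; cv2.imwrite('pics/top2c.png',cv2.resize(a,None,fx=5,fy=5,interpolation=cv2.INTER_CUBIC))
p=np.load('box.npy');print(proj('wrist',b2w(p,[(15,44,64),(-15,44,64),(15,44,47.5),(-15,44,47.5),(27,-45.5,74),(-27,-45.5,74)])).round())
E
```

```text
clock: 3.65
position: [0.5022, -0.0144, 0.1092]
ee_rot: [0.841, 0.541, 0.0, 0.001]
ft_force: [-0.2, 0.7, -0.3]
grip_width: 0.232
t 3.65 box pos mm [  0.5 -76.  109.2] F [-0.2  0.7 -0.3] grip 0.232
delta [ 0.003  -0.0005  0.0192] turn -0.0011 joints [ 0.51  0.23 -0.63  1.9   0.16  1.06 -0.61]
[[310.  13.]
 [249.  13.]
 [307.  21.]
 [252.  21.]
 [329. 194.]
 [229. 194.]]
```

View pics/wrist2.png

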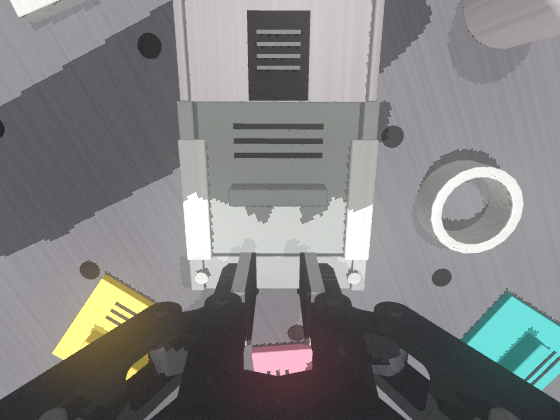

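View pics/top2c.png

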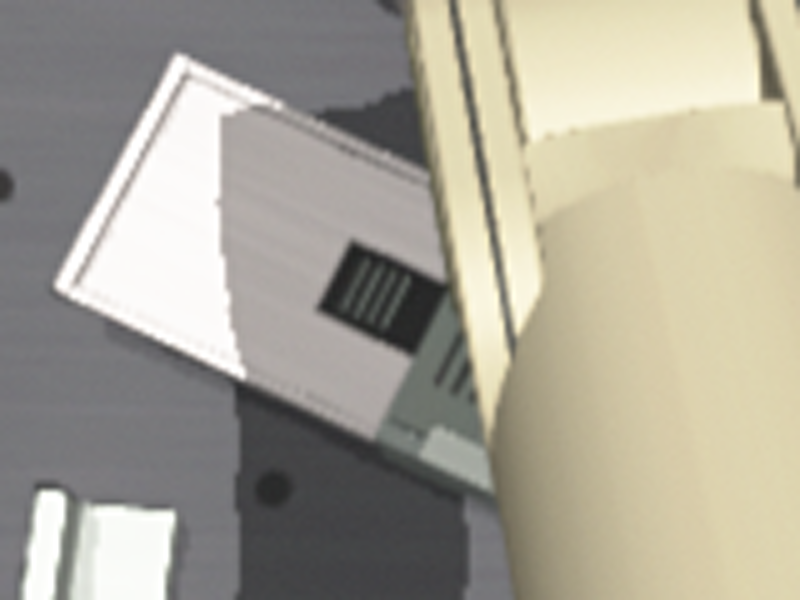

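The pad is flush (wrist ≈(278,55)) and the rib is at wrist rows ~184–205, columns 229–327, centred between the fingers. I'll descend behind it.

```bash
python3 -m handwheel '[{"jaw":20,"delta_pos":[0.003,-0.0005,0.02],"turn":0},{"jaw":20,"delta_pos":[0.003,-0.0005,0.036],"turn":0},{"jaw":20,"delta_pos":[0.003,-0.0005,0.044],"turn":0},{"jaw":20,"delta_pos":[0.003,-0.0005,0.047],"turn":0},{"jaw":20,"delta_pos":[0.003,-0.0005,0.047],"turn":0}]'
python3 - <<'E'
from h import *
plan(0,-66.5,62)
for n in('side',):
    im=camera(n)[...,::-1].copy(); cv2.imwrite(f'pics/{n}3.png',im)
a=cv2.imread('pics/side3.png')[185:320,170:350]; cv2.imwrite('pics/side3c.png',cv2.resize(a,None,fx=4.4,fy=4.4,interpolation=cv2.INTER_CUBIC))
E
```

```text
clock: 4.17
position: [0.5029, -0.0086, 0.0612]
ee_rot: [0.84, 0.543, -0.0, -0.001]
ft_force: [-0.2, -0.4, 0.1]
grip_width: 0.235
t 4.17 box pos mm [ -1.2 -70.4  61.2] F [-0.2 -0.4  0.1] grip 0.235
delta [ 0.0039  0.0012 -0.0008] turn 0.0005 joints [ 0.48  0.3  -0.62  1.94  0.21  0.97 -0.66]
```

View pics/side3c.png

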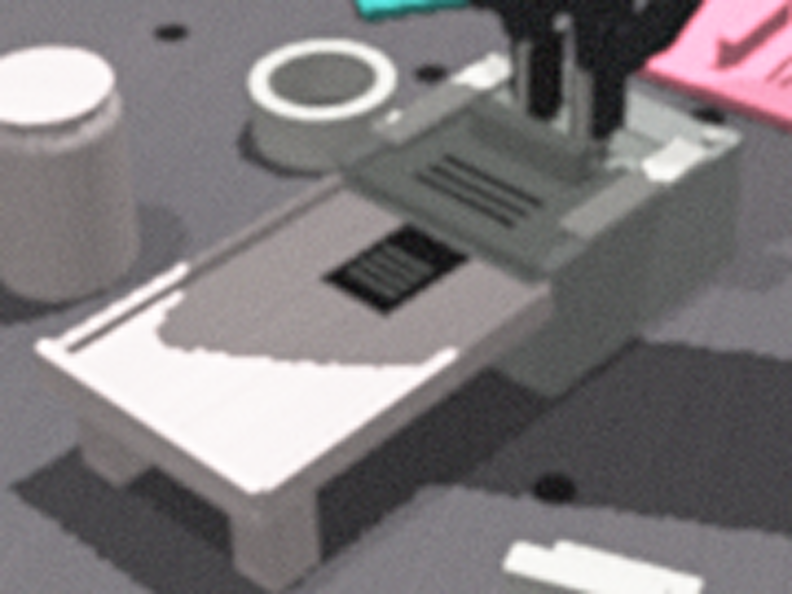

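The fingers are behind the rib and touching nothing. I start the push slowly.

```bash
python3 -m handwheel '[{"jaw":20,"delta_pos":[0.004,0.0012,0],"turn":0},{"jaw":20,"delta_pos":[0.008,0.0012,0],"turn":0},{"jaw":20,"delta_pos":[0.012,0.0012,0],"turn":0},{"jaw":20,"delta_pos":[0.017,0.0012,0],"turn":0},{"jaw":20,"delta_pos":[0.022,0.0012,0],"turn":0},{"jaw":20,"delta_pos":[0.027,0.0012,0],"turn":0},{"jaw":20,"delta_pos":[0.032,0.0012,0],"turn":0},{"jaw":20,"delta_pos":[0.037,0.0012,0],"turn":0}]'
python3 - <<'E'
from h import *
plan(0,60,62)
for n in('wrist',):
    im=camera(n)[...,::-1].copy(); cv2.imwrite(f'pics/{n}4.png',im)
E
```

```text
clock: 4.88
position: [0.5194, 0.0243, 0.0615]
ee_rot: [0.84, 0.543, -0.0, 0.0]
ft_force: [-0.5, -1.2, 1.4]
grip_width: 0.235
t 4.88 box pos mm [  0.3 -33.6  61.5] F [-0.5 -1.2  1.4] grip 0.235
delta [ 0.0936 -0.0003 -0.0005] turn 0.0001 joints [ 0.42  0.34 -0.63  1.89  0.24  0.98 -0.74]
```

View pics/wrist4.png

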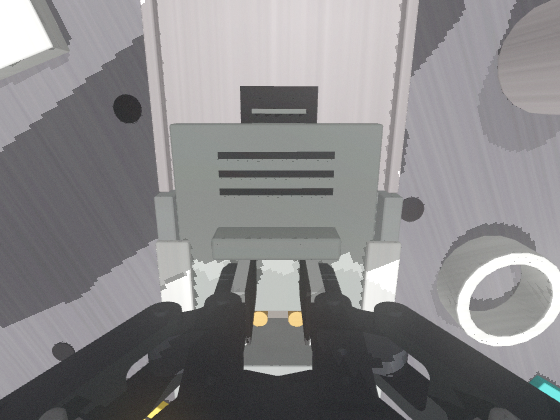

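The cover is sliding straight, with its front edge at wrist row ≈124. I continue.

```bash
python3 -m handwheel '[{"jaw":20,"delta_pos":[0.006,0,0],"turn":0},{"jaw":20,"delta_pos":[0.013,0,0],"turn":0},{"jaw":20,"delta_pos":[0.02,0,0],"turn":0},{"jaw":20,"delta_pos":[0.027,0,0],"turn":0},{"jaw":20,"delta_pos":[0.034,0,0],"turn":0},{"jaw":20,"delta_pos":[0.041,0,0],"turn":0},{"jaw":20,"delta_pos":[0.048,0,0],"turn":0},{"jaw":20,"delta_pos":[0.055,0,0],"turn":0},{"jaw":20,"delta_pos":[0.062,0,0],"turn":0},{"jaw":20,"delta_pos":[0.069,0,0],"turn":0}]'
python3 - <<'E'
from h import *
plan(0,69,61)
for n in('wrist',):
    im=camera(n)[...,::-1].copy(); cv2.imwrite(f'pics/{n}5.png',im)
E
```

```text
clock: 5.77
position: [0.5479, 0.0873, 0.0615]
ee_rot: [0.84, 0.543, -0.0, 0.0]
ft_force: [0.7, -0.4, 0.9]
grip_width: 0.234
t 5.77 box pos mm [ 0.3 35.6 61.5] F [ 0.7 -0.4  0.9] grip 0.234
delta [ 0.0334 -0.0003  0.0005] turn 0.0001 joints [ 0.29  0.41 -0.63  1.8   0.29  1.02 -0.88]
```

View pics/wrist5.png

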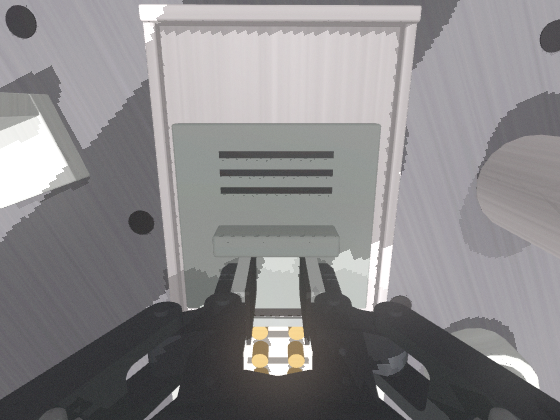

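```bash
python3 -m handwheel '[{"jaw":20,"delta_pos":[0.006,0,0],"turn":0},{"jaw":20,"delta_pos":[0.012,0,0],"turn":0},{"jaw":20,"delta_pos":[0.018,0,0],"turn":0},{"jaw":20,"delta_pos":[0.024,0,0],"turn":0},{"jaw":20,"delta_pos":[0.029,0,0],"turn":0},{"jaw":20,"delta_pos":[0.032,0,0],"turn":0},{"jaw":20,"delta_pos":[0.033,0,0],"turn":0},{"jaw":20,"delta_pos":[0.033,0,0],"turn":0}]'
python3 - <<'E'
from h import *
plan(0,70,61)
for n in('wrist',):
    im=camera(n)[...,::-1].copy(); cv2.imwrite(f'pics/{n}6.png',im)
E
```

```text
clock: 6.48
position: [0.5613, 0.117, 0.0615]
ee_rot: [0.84, 0.543, 0.0, -0.0]
ft_force: [-0.2, 0.4, 0.4]
grip_width: 0.234
t 6.48 box pos mm [ 0.3 68.1 61.5] F [-0.2  0.4  0.4] grip 0.234
delta [ 0.0019 -0.0003  0.0005] turn 0.0001 joints [ 0.23  0.45 -0.63  1.76  0.31  1.03 -0.93]
```

View pics/wrist6.png

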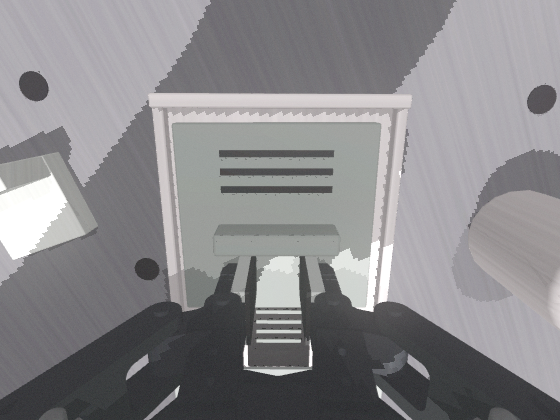

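The cover lies flat on the rest with a few mm to the end rim. I back off, lift and retreat towards the base so the cameras can see.

```bash
python3 -m handwheel '[{"jaw":20,"delta_pos":[-0.008,0,0],"turn":0},{"jaw":20,"delta_pos":[-0.008,0,-0.03],"turn":0},{"jaw":20,"delta_pos":[-0.008,0,-0.07],"turn":0},{"jaw":20,"delta_pos":[-0.03,0,-0.11],"turn":0},{"jaw":20,"delta_pos":[-0.07,0,-0.14],"turn":0},{"jaw":20,"delta_pos":[-0.11,0,-0.14],"turn":0},{"jaw":20,"delta_pos":[-0.15,0,-0.14],"turn":0},{"jaw":20,"delta_pos":[-0.19,0,-0.14],"turn":0},{"jaw":20,"delta_pos":[-0.23,0,-0.14],"turn":0},{"jaw":20,"delta_pos":[-0.27,0,-0.14],"turn":0}]';python3 -m handwheel '[{"jaw":20,"delta_pos":[-0.04,0,0],"turn":0},{"jaw":20,"delta_pos":[-0.08,0,0],"turn":0},{"jaw":20,"delta_pos":[-0.08,0,0],"turn":0},{"jaw":20,"delta_pos":[-0.08,0,0],"turn":0}]'
python3 - <<'E'
from h import *
plan(0,70,61)
for n in('top','side'):
    im=camera(n)[...,::-1].copy(); cv2.imwrite(f'pics/{n}7.png',im)
a=cv2.imread('pics/side7.png')[185:320,170:350]; cv2.imwrite('pics/side7c.png',cv2.resize(a,None,fx=4.4,fy=4.4,interpolation=cv2.INTER_CUBIC))
a=cv2.imread('pics/top7.png')[100:280,130:370]; cv2.imwrite('pics/top7c.png',cv2.resize(a,None,fx=3.3,fy=3.3,interpolation=cv2.INTER_CUBIC))
E
```

```text
clock: 7.37
position: [0.4491, -0.1303, 0.2018]
ee_rot: [0.84, 0.542, 0.0, 0.001]
ft_force: [0.0, 0.2, -0.2]
grip_width: 0.236
clock: 7.7
position: [0.4163, -0.2034, 0.2015]
ee_rot: [0.841, 0.54, -0.0, 0.0]
ft_force: [0.3, 1.3, 0.3]
grip_width: 0.235
t 7.70 box pos mm [  -0.  -283.5  201.5] F [0.3 1.3 0.3] grip 0.235
delta [ 0.3535 -0.0019  0.1404] turn -0.0017 joints [ 0.79  0.02 -0.44  1.89  0.01  1.23 -0.08]
```

View pics/top7c.png

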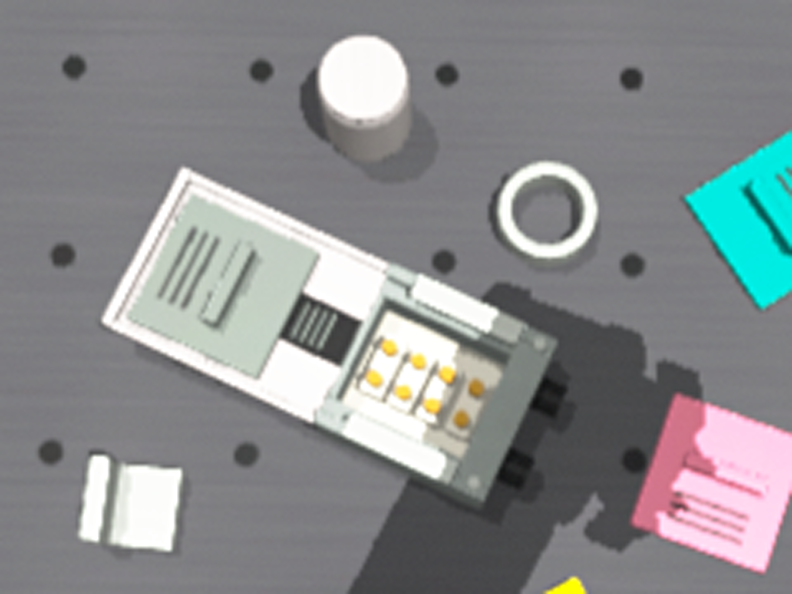

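View pics/side7c.png

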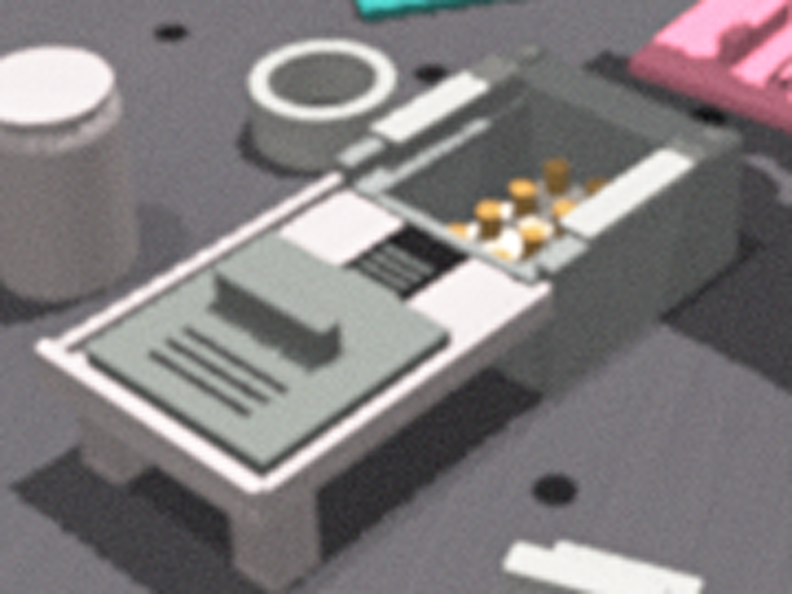

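The cover lies flat and fully on the rest, clear of the seat. The tab is still down, the bystanders haven't moved and the arm is clear, so I hand in.

```bash
python3 -c "
from workcell import *
print(hand_in())"
```

```text
the job is handed in; nothing more can be done
None
```

The job is done and handed in: the snap tab is pressed fully in, and the cover lies flat on the rest, completely off its seat.

- **Tab:** I pressed it with the shut fingertips to its stop. The TCP read z = 47.2 mm and the force rose to about 35 N. Later pictures show the pad still almost flush with the rest's floor.
- **Cover:** I pushed it by its rib with two fingertips, and the wrist force stayed at about 2 N or less at each reading. By the finger position it ended at about y = +89 mm, where more than +45 mm counts as off the seat and the end rim is met at +94 mm. The last top and side pictures show it flat on the rest and not touching the end rim.
- **Surroundings:** The can, collar and angle block look unmoved in the pictures. The arm was clear of everything at hand-in, which came about 7.8 s into the 48 s allowed.

No check failed. The box pose found from the top and side cameras alone differed by about 2.7 mm and 0.6°, so I used the joint fit. The wrist camera view of the pad agreed with it to about 1 mm.

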